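# Snap the cover onto the sprung terminal box

## Robot

A 7-joint arm with a two-finger parallel gripper is mounted at the origin on a cart in front of the work surface, level with it; the furniture and walls round the work are solid. World frame = base frame: x ahead of the robot, y to its left, z up, the work surface at z = 0. Lengths are in m, angles in rad, forces in N, time in s.
With the tool pointing down it reaches from about 0.4 to 0.875 m from the base axis. Payload 19.3 kg.
Tool frame: the origin (TCP) lies at the centre of the arm's flange, where the gripper is bolted on; the fingertips stand 173 mm ahead of it and the grasp point (between the pads) lies 155 mm ahead of it (env.grip_depth is the distance from the TCP to the grasp point, in m); z points along the fingers, y is the line along which they close (so a half turn about z gives the same grasp; the last joint's range is limited). The gripper opens to 85 mm and grips with 20 to 120 N. Pads are 22 mm wide; open, the fingers measure 114 mm over their backs; the gripper's body (76 mm by 85 mm) begins 54 mm behind the grasp point. The pads swing forward as they close: fully open they stand 13 mm farther back than shut.
Start: joints at [-0.07, 0.521, -0.036, 1.599, 0.021, 1.021, -0.113], TCP at [0.625, -0, 0.405] pointing down, gripper open.
Joint ranges: [-2.91, 2.91], [-0.3, 2.13], [-1.5, 1.42], [0.17, 2.43], [-1.26, 4.41], [0.16, 1.93], [-2.52, 2.52]. Speed limits (rad/s): [1.89, 1.89, 2.39, 2.39, 3.01, 3.01, 3.01].

## Interface

Orientations are given as a 3x3 rotation matrix whose columns are the frame's x, y, z axes.
In Python, from cell import telemetry, grab_frame, env gives the robot as it stands.
- The arm moves only by the shell command python3 -m crank 'ROWS' [FORCE]. ROWS is JSON, a list of rows, each an object of numbers: "tx", "ty", "tz": the shift along the tool's x, y, z in mm; "wx", "wy", "wz": the turn, a rotation vector about the tool's x, y, z in degrees; "fingers": the closure in counts, from 0 (fully open) to 255 (shut). A call has exactly 10 rows; each row shifts and turns the commanded pose from where the row before left it, along the tool's axes as they then stand; what a row does not reach is not made up. A row lasts 1/8 s, in which the tool goes at most 62.5 mm and 10.7 degrees, less where a joint would pass 70% of its speed; a pose out of reach is approached as far as the arm can. A call with a gripper value outside its range is refused whole. The fingers move at their own pace and stop on an object; FORCE is the grip in N (left out, the last holds). Time passes only in rows, so rows that do not move let the fingers close, or fill a call up. It gives the time, the measured TCP pose, the force, the opening and the grip force at its end, in the units of the state.
- telemetry.observe(): the state, without advancing time (a new reading comes with each control period).
- grab_frame(name): name is "scene" or "side" or "wrist"; returns a dict with "pixels" (384x512x3 uint8, red, green, blue), "z_map" (384x512 float32, m along the optical axis (not along the pixel's ray), 0 where there is no reading), "K" (3x3 intrinsics, pixels), "R" (3x3) and "t" (3): a world point X has camera coordinates R X + t. Camera axes: x right, y down, z forward; pixel columns grow to the right and rows downward; lengths in m; the calibration is good to about 2 mm. A picture is of the moment at which its call begins.
- env.close_job(): hands the job in; it is judged then, once.
The state is a dict: "clock": time; "joint_pos": joint angles; "joint_vel": joint speeds; "joint_efforts": joint torques, N m; "eef_pos": TCP position; "ee_rot": TCP orientation; "force": force on the tool from outside, world axes, zero at the start; "wrist_torque": the same for the moment, N m; "grip_width": finger opening in m; "gripper_force": force on a finger pad.
Only numpy, scipy, OpenCV 4.12 (cv2) and the standard library are available. Lean on these libraries where they do the work, as an engineer would, in place of code of your own. Each camera call takes 0.05 s, during which the arm holds its last target. There are 200 camera calls.

## Task

Put the loose cover on the open terminal box and press it straight down over the two snap hooks until both ends have clicked and it lies flush on the box all round, then let go. The box stands on springy legs that give way as you press, so go by feel, and do not ram it down to the legs' bottom stop. Leave the things lying beside it where they are.

Things in the scene. Friction and masses are not known exactly. Their poses are not given: they have to be found in the camera images.
- dock: steel mounting plate, 100 (x) x 164 (y) x 4 mm, screwed to the bench, with four rubber sleeves in which the terminal box stands on springy legs; origin at the centre of its underside, z up, y along the long side. The open grey box is 90 (x) x 156 (y) x 42 mm, walls 5 mm, with a white terminal strip inside; its rim is 84 mm above the bench when unpressed
- terminal_box (a joint): how far the box has sunk on its springy legs: 0 unpressed, grows downward (m), bottom stop at 0.028. With the cover on, the legs yield from about 2 N of push, then 1 N more per mm: 20 N presses the box down about 18 mm, 28 N about 26 mm, nearly to the stop. It comes up again when let go
- box_seat (a point): centre of the box's rim plane, on which the underside of the cover must lie; moves with the box; z up, y along the box's long side. The two hooks stand on its centre line x = 0, at y = +61 and -61 mm
- hook_a_tip (a point): tip of one black snap hook of the box (as unbent): 16 mm wide (x), stem 4 mm thick, barb outward to 67 mm from the box's middle; tip 22 mm, barb underside 7 mm above the rim. It bends inward while the cover slides down its slope; once the cover is about 8 mm above the rim the push needed drops suddenly and that end goes home, the barb over its top. Axes as the box's
- hook_b_tip (a point): tip of the other hook, at the -y end, a mirror image; one of the two is stiffer. Pressed midway between rib and window, the end of the resting cover passes its hook at about 9 to 16 N, the second end with it or at 5 to 14 N; pressed at the middle both pass at about 18 to 23 N. After that only the springy legs resist
- cover: loose grey cover plate, 90 (x) x 156 (y) x 6 mm, 0.14 to 0.28 kg, lying right way up; origin at the centre of its underside, y along the long side. On its middle a grip rib, 18 (x) x 36 (y) mm, top 36 mm above the underside. Two windows, 22 mm in x, from |y| = 51 to 64 mm, one per hook; between rib and window a flat place to press. Fits either way round. Unlatched, it rests about 13 mm above the rim
- cover_end_a (a point): point on the underside of the cover at x = 0, y = +60 mm of it; axes as the cover's
- cover_end_b (a point): point on the underside of the cover at x = 0, y = -60 mm of it; axes as the cover's
- cold_chisel: dark cold chisel, a steel bar 22 x 185 x 17 mm, lying on the bench; leave alone
- spanner_17: dark open-ended spanner, 35 x 183 x 6 mm, lying on the bench; leave alone
- tape_black: roll of black tape, 53 x 51 x 19 mm, lying on the bench; leave alone
Mind the look-alikes: they are no part of the job. There is more than one size of the dock; the one meant has the size given above.

How it is judged:
At the end, for the whole second after the job is handed in: Both ends of the cover lie within 1.5 mm of the box's rim plane (both hooks latched), the cover right way up, centred within 6 mm and lined up within 0.08 rad with the box, at rest, released, and the box is back up on its legs (sunk less than 2 mm) (z of cover_end_a in the frame of box_seat between -0.003 and 0.0015 m and z of cover_end_b in the frame of box_seat between -0.003 and 0.0015 m and horizontal distance between cover and box_seat below 0.006 m and angle between the y axis of cover and the y axis of box_seat, either way round below 0.08 rad and angle between cover's own z axis and vertical below 0.05 rad and linear speed of cover below 0.02 m/s and value of joint terminal_box below 0.002 m); the robot touches nothing.
It fails at once if the box was rammed down to the bottom stop of its legs (sunk more than 26 mm) (value of joint terminal_box above 0.026 m).
It fails at once if the chisel was pushed away (more than 30 mm) (distance of cold_chisel from where it was at the start of the episode above 0.03 m).
It fails at once if the spanner was pushed away (more than 30 mm) (distance of spanner_17 from where it was at the start of the episode above 0.03 m).
It fails at once if the tape roll was pushed away (more than 30 mm) (distance of tape_black from where it was at the start of the episode above 0.03 m).
It also fails if it takes over 51 s, if anything falls off the work surface, if the arm or the gripper's body presses on something with over 40 N, if the wrist force passes 120 N, or if a joint passes its speed limit or range.

## Working session

There is one attempt and no reset: what is moved stays moved. The work goes in short steps, Python scripts to look and compute and a shell command to move; the robot and the scene stay as the last step left them, time stands still between calls to the robot, and variables do not carry over. Pictures are saved under pics/ and viewed, at most 11 in all, crops included, and the job is handed in when it is done.

```bash
mkdir -p pics; ls; cat > h.py <<'E'
import numpy as np, cv2
from cell import telemetry, grab_frame, env
def cloud(f):
    z=f["z_map"];K=f["K"];v,u=np.indices(z.shape)
    c=np.stack([(u-K[0,2])/K[0,0]*z,(v-K[1,2])/K[1,1]*z,z],-1)
    return (c-f["t"])@f["R"], z>0
E
python3 - <<'E'
from h import *
for n in ("scene","wrist"):
    f=grab_frame(n); np.savez(f"pics/{n}.npz",**f); cv2.imwrite(f"pics/{n}0.png",f["pixels"][...,::-1])
s=telemetry.observe();print(s["eef_pos"],s["ee_rot"],s["force"],s["clock"],s["grip_width"])
E
```

```text
pics
[6.24862994e-01 9.16074467e-06 4.04173775e-01] [[-3.77983875e-05  9.99999423e-01 -1.07349454e-03]
 [ 9.99999995e-01  3.77033840e-05 -8.85193945e-05]
 [-8.84788691e-05 -1.07349788e-03 -9.99999420e-01]] [-0.27386892 -0.01854436 -0.20490607] 0.1 0.085105420800157
```

View pics/scene0.png

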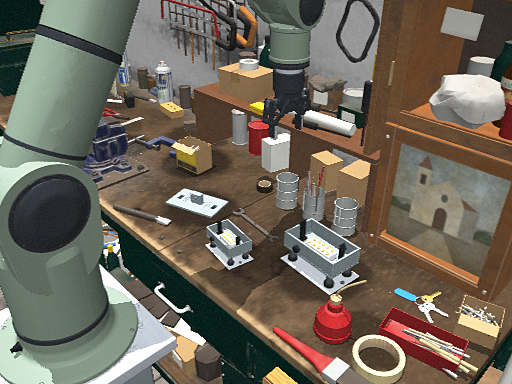

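View pics/wrist0.png

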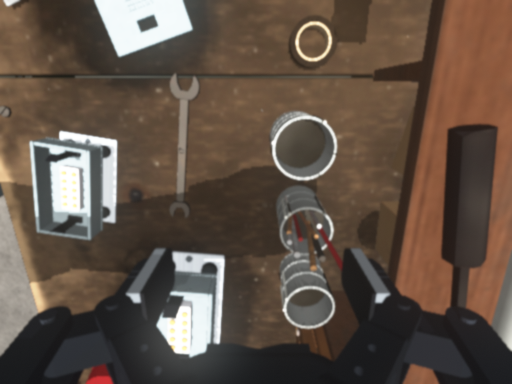

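The scene view shows two boxes on white plates, a small one at (230,243) and a large one at (320,255). The cover with its rib is at (197,202), the spanner at (255,225), the chisel at (140,214) and the tape at (264,185). I'll measure both boxes and the cover from depth.

```bash
python3 - <<'E'
from h import *
f=dict(np.load("pics/scene.npz")); P,ok=cloud(f)
rgb=f["pixels"].astype(int)
def rect(name,box,zlo,zhi):
    u0,v0,u1,v1=box; m=np.zeros(ok.shape,bool); m[v0:v1,u0:u1]=1
    m&=ok&(P[...,2]>zlo)&(P[...,2]<zhi)
    m=cv2.morphologyEx(m.astype(np.uint8),cv2.MORPH_OPEN,np.ones((2,2)))>0
    q=P[m]; r=cv2.minAreaRect((q[:,:2]*1000).astype(np.float32)); 
    print(name,m.sum(),r,"zmed",np.median(q[:,2]))
rect("large rim",(275,205,365,290),.076,.090)
rect("small rim",(200,215,256,268),.055,.069)
for b in [(275,205,365,290),(200,215,256,268),(160,180,232,220)]:
    q=P[b[1]:b[3],b[0]:b[2],2]; print(np.histogram(q,np.arange(-.005,.12,.005)))
rect("cover",(160,180,232,220),.003,.012)
rect("rib",(160,180,232,220),.028,.06)
im=f["pixels"][175:300,155:375,::-1]; cv2.imwrite("pics/crop.png",cv2.resize(im,None,fx=3.5,fy=3.5,interpolation=cv2.INTER_CUBIC))
E
```

```text
large rim 640 ((217.33572387695312, -397.4371337890625), (1036.814453125, 174.90390014648438), 30.195932388305664) zmed 0.07931580869913873
small rim 160 ((400.3692626953125, -28.069503784179688), (111.20841217041016, 64.29817199707031), 80.75731658935547) zmed 0.056206056199999875
(array([2199, 1349,  185,  187,  100,   89,  105,   63,   95,  209,  384,
        294,  335,  521,  319,  288,  324,  396,   18,   28,   28,   25,
          2,    3]), array([-0.005,  0.   ,  0.005,  0.01 ,  0.015,  0.02 ,  0.025,  0.03 ,
        0.035,  0.04 ,  0.045,  0.05 ,  0.055,  0.06 ,  0.065,  0.07 ,
        0.075,  0.08 ,  0.085,  0.09 ,  0.095,  0.1  ,  0.105,  0.11 ,
        0.115]))
(array([1072,  637,   72,   22,   15,    1,   28,  184,  148,  225,  162,
        146,  184,   19,   21,   13,    0,    0,    0,    0,    0,    0,
          0,    0]), array([-0.005,  0.   ,  0.005,  0.01 ,  0.015,  0.02 ,  0.025,  0.03 ,
        0.035,  0.04 ,  0.045,  0.05 ,  0.055,  0.06 ,  0.065,  0.07 ,
        0.075,  0.08 ,  0.085,  0.09 ,  0.095,  0.1  ,  0.105,  0.11 ,
        0.115]))
(array([1448,  892,  365,   35,   17,   16,   22,   41,   13,    0,    0,
          0,    3,    0,    0,    1,    0,    0,    0,    0,    0,    0,
          0,    0]), array([-0.005,  0.   ,  0.005,  0.01 ,  0.015,  0.02 ,  0.025,  0.03 ,
        0.035,  0.04 ,  0.045,  0.05 ,  0.055,  0.06 ,  0.065,  0.07 ,
        0.075,  0.08 ,  0.085,  0.09 ,  0.095,  0.1  ,  0.105,  0.11 ,
        0.115]))
cover 646 ((137.5277557373047, -207.94482421875), (1222.7969970703125, 176.9306640625), 50.10453796386719) zmed 0.004731722043724913
rib 58 ((499.3913879394531, 206.47402954101562), (51.51228332519531, 29.53369903564453), 13.247076034545898) zmed 0.0317072080255356
```

View pics/crop.png

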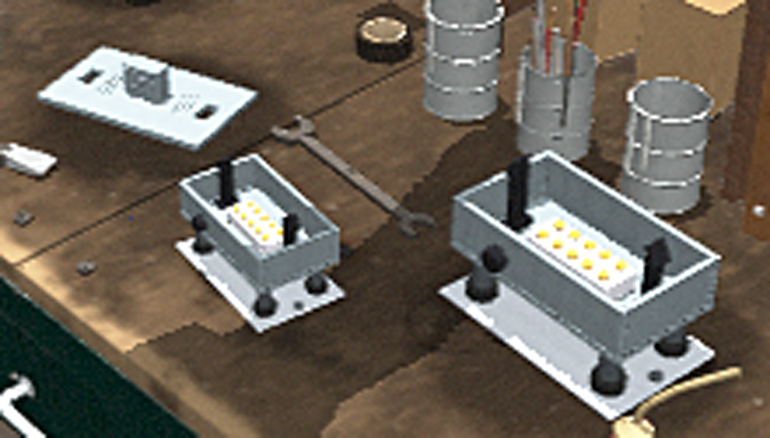

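The crop confirms it: two boxes, and the large one (crop 590,260, rim at about 84 mm) fits the dock described, while the small one's rim is only about 65 mm. The cover lies right way up, with its rib at crop (147,85).

```bash
cat >> h.py <<'E'
def rect(P,m,n=""):
    m=m.astype(np.uint8)
    k,l,st,_=cv2.connectedComponentsWithStats(m)
    i=1+st[1:,4].argmax(); q=P[l==i]
    r=cv2.minAreaRect((q[:,:2]*1000).astype(np.float32)); b=cv2.boxPoints(r)
    e=[b[1]-b[0],b[2]-b[1]]; e=max(e,key=np.linalg.norm); a=np.degrees(np.arctan2(e[1],e[0]))%180
    print(n,len(q),"ctr",np.round(r[0],1),"size",np.round(r[1],1),"long axis deg",round(a,1),"z",np.median(q[:,2]),"px",st[i])
E
python3 - <<'E'
from h import *
f=dict(np.load("pics/scene.npz")); P,ok=cloud(f)
ok&=(P[...,0]>.35)&(P[...,0]<.75)
g=f["pixels"].astype(int); sat=g.max(-1)-g.min(-1)
Y=P[...,1];Z=P[...,2]
rect(P,ok&(Y<-.05)&(Y>-.32)&(Z>.079)&(Z<.088),"big rim")
rect(P,ok&(Y<.08)&(Y>-.12)&(P[...,0]<.5)&(Z>.055)&(Z<.07),"small rim")
rect(P,ok&(Y>.08)&(Y<.35)&(Z>.0035)&(Z<.012)&(g.min(-1)>130),"cover")
rect(P,ok&(Y>.08)&(Y<.35)&(Z>.02)&(Z<.045)&(P[...,0]>.45)&(P[...,0]<.56),"rib")
rect(P,ok&(Y<-.05)&(Y>-.32)&(Z>.092)&(Z<.115)&(g.max(-1)<80),"hook")
E
```

```text
big rim 426 ctr [ 517.4 -218.5] size [158.5  92.8] long axis deg 84.6 z 0.08193280011741726 px [285 218  76  48 426]
small rim 224 ctr [400.5 -27.4] size [114.2  64.3] long axis deg 80.8 z 0.057352432953936376 px [207 219  45  31 224]
cover 596 ctr [483.9 206.6] size [ 93.2 157.4] long axis deg 109.1 z 0.0051519899100184174 px [166 189  62  27 596]
rib 92 ctr [483.2 207. ] size [23.6 38.6] long axis deg 103.6 z 0.03137831466412107 px [190 191  14  10  92]
hook 43 ctr [ 512.1 -280.6] size [ 9.3 17.5] long axis deg 169.6 z 0.09888922212401081 px [339 243   8   9  43]
```

```bash
python3 -m crank '[{"tx":28,"ty":-35},{"tx":28,"ty":-35},{"tx":28,"ty":-35},{"tx":26,"ty":-36},{"wz":-9.5},{"wz":-9.5},{},{},{},{}]' 40
python3 - <<'E'
from h import *
f=grab_frame("wrist"); P,ok=cloud(f); cv2.imwrite("pics/w1.png",f["pixels"][...,::-1])
g=f["pixels"].astype(int); near=np.hypot(P[...,0]-.484,P[...,1]-.207)<.13
rect(P,ok&near&(P[...,2]>.003)&(P[...,2]<.012)&(g.min(-1)>130),"cover")
rect(P,ok&near&(P[...,2]>.03)&(P[...,2]<.045),"rib")
E
```

```text
cover 3442 ctr [501.3 161.4] size [90.6 57.6] long axis deg 17.6 z 0.00538936307389038 px [  95    0   97   56 3442]invalid input at $[0]: expected keys tx, ty, tz, wx, wy, wz, fingers
Traceback (most recent call last):
  File "h.py", line 10, in rect
    i=1+st[1:,4].argmax(); q=P[l==i]
        ~~~~~~~~~~~~~~~^^
ValueError: attempt to get argmax of an empty sequence
```

View pics/w1.png

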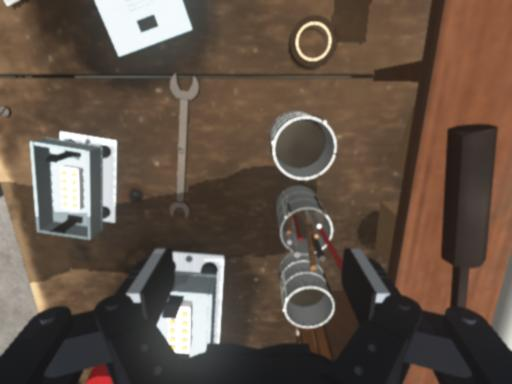

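The move was refused because every key is required, so the picture is unchanged: cover end at (145,20) and the big box at lower left, (190,310).

```bash
python3 -m crank '[{"tx":28,"ty":-35,"tz":0,"wx":0,"wy":0,"wz":0,"fingers":0},{"tx":28,"ty":-35,"tz":0,"wx":0,"wy":0,"wz":0,"fingers":0},{"tx":28,"ty":-35,"tz":0,"wx":0,"wy":0,"wz":0,"fingers":0},{"tx":26,"ty":-36,"tz":0,"wx":0,"wy":0,"wz":0,"fingers":0},{"tx":0,"ty":0,"tz":0,"wx":0,"wy":0,"wz":-9,"fingers":0},{"tx":0,"ty":0,"tz":0,"wx":0,"wy":0,"wz":-9,"fingers":0},{"tx":0,"ty":0,"tz":0,"wx":0,"wy":0,"wz":0,"fingers":0},{"tx":0,"ty":0,"tz":0,"wx":0,"wy":0,"wz":0,"fingers":0},{"tx":0,"ty":0,"tz":0,"wx":0,"wy":0,"wz":0,"fingers":0},{"tx":0,"ty":0,"tz":0,"wx":0,"wy":0,"wz":0,"fingers":0}]' 40
python3 - <<'E'
from h import *
f=grab_frame("wrist"); P,ok=cloud(f); cv2.imwrite("pics/w1.png",f["pixels"][...,::-1])
g=f["pixels"].astype(int); near=np.hypot(P[...,0]-.484,P[...,1]-.207)<.13
for n,m in (("cover",(P[...,2]>.003)&(P[...,2]<.012)&(g.min(-1)>130)),("rib",(P[...,2]>.03)&(P[...,2]<.045))):
    if (m&ok&near).any(): rect(P,ok&near&m,n)
print(telemetry.observe()["ee_rot"])
E
```

```text
clock: 1.4
eef_pos: [0.484, 0.11, 0.4047]
ee_rot: [[-0.308, 0.951, -0.0], [0.951, 0.308, -0.0], [0.0, -0.0, -1.0]]
force: [1.0, -0.2, -0.6]
grip_width: 0.0852
gripper_force: 0.0
cover 9888 ctr [486.3 208.5] size [ 90.3 156.1] long axis deg 107.8 z 0.005429456292585647 px [ 245    5   83  143 9888]
rib 588 ctr [485.9 208.9] size [18.1 35.6] long axis deg 107.8 z 0.035173256322117666 px [278  62  18  36 588]
[[-3.08325898e-01  9.51280789e-01 -1.63225834e-05]
 [ 9.51280790e-01  3.08325898e-01 -8.08362707e-06]
 [-2.65712395e-06 -1.80197516e-05 -1.00000000e+00]]
```

View pics/w1.png

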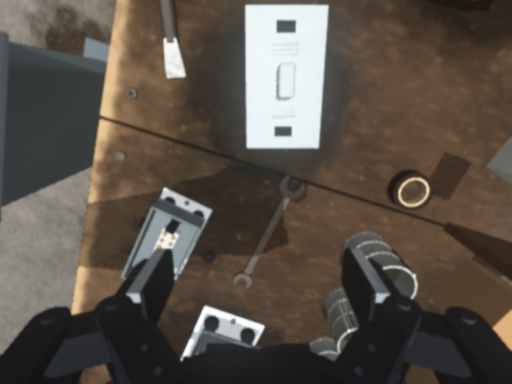

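The wrist view shows the cover upright at (287,77) with the rib at (286,80). The chisel at (175,55) is clear of the gripper path. Next I grasp the rib.

```bash
python3 -m crank '[{"tx":47,"ty":16,"tz":0,"wx":0,"wy":0,"wz":0,"fingers":0},{"tx":46,"ty":16,"tz":20,"wx":0,"wy":0,"wz":0,"fingers":0},{"tx":0,"ty":0,"tz":45,"wx":0,"wy":0,"wz":0,"fingers":0},{"tx":0,"ty":0,"tz":45,"wx":0,"wy":0,"wz":0,"fingers":0},{"tx":0,"ty":0,"tz":45,"wx":0,"wy":0,"wz":0,"fingers":0},{"tx":0,"ty":0,"tz":40,"wx":0,"wy":0,"wz":0,"fingers":0},{"tx":0,"ty":0,"tz":23,"wx":0,"wy":0,"wz":0,"fingers":0},{"tx":0,"ty":0,"tz":0,"wx":0,"wy":0,"wz":0,"fingers":0},{"tx":0,"ty":0,"tz":0,"wx":0,"wy":0,"wz":0,"fingers":255},{"tx":0,"ty":0,"tz":0,"wx":0,"wy":0,"wz":0,"fingers":255}]' 60
```

```text
clock: 2.7
eef_pos: [0.4861, 0.2084, 0.1878]
ee_rot: [[-0.309, 0.951, 0.002], [0.951, 0.309, 0.001], [0.0, 0.002, -1.0]]
force: [-0.1, -0.0, -0.2]
grip_width: 0.0513
gripper_force: 0.0
```

```bash
python3 -m crank '[{"tx":0,"ty":0,"tz":0,"wx":0,"wy":0,"wz":0,"fingers":255},{"tx":0,"ty":0,"tz":0,"wx":0,"wy":0,"wz":0,"fingers":255},{"tx":0,"ty":0,"tz":0,"wx":0,"wy":0,"wz":0,"fingers":255},{"tx":0,"ty":0,"tz":0,"wx":0,"wy":0,"wz":0,"fingers":255},{"tx":0,"ty":0,"tz":0,"wx":0,"wy":0,"wz":0,"fingers":255},{"tx":0,"ty":0,"tz":-30,"wx":0,"wy":0,"wz":0,"fingers":255},{"tx":0,"ty":0,"tz":-45,"wx":0,"wy":0,"wz":0,"fingers":255},{"tx":0,"ty":0,"tz":-50,"wx":0,"wy":0,"wz":0,"fingers":255},{"tx":0,"ty":0,"tz":-50,"wx":0,"wy":0,"wz":0,"fingers":255},{"tx":0,"ty":0,"tz":-35,"wx":0,"wy":0,"wz":0,"fingers":255}]' 60
```

```text
clock: 3.95
eef_pos: [0.4856, 0.2082, 0.3991]
ee_rot: [[-0.309, 0.951, 0.002], [0.951, 0.309, 0.001], [0.0, 0.002, -1.0]]
force: [0.9, -0.5, -2.0]
grip_width: 0.0164
gripper_force: 59.1
```

```bash
python3 -m crank '[{"tx":-30,"ty":-8,"tz":0,"wx":0,"wy":0,"wz":0,"fingers":255},{"tx":-43,"ty":-11,"tz":0,"wx":0,"wy":0,"wz":0,"fingers":255},{"tx":-43,"ty":-11,"tz":0,"wx":0,"wy":0,"wz":0,"fingers":255},{"tx":-43,"ty":-11,"tz":0,"wx":0,"wy":0,"wz":0,"fingers":255},{"tx":-43,"ty":-11,"tz":0,"wx":0,"wy":0,"wz":0,"fingers":255},{"tx":-43,"ty":-11,"tz":0,"wx":0,"wy":0,"wz":0,"fingers":255},{"tx":-43,"ty":-11,"tz":0,"wx":0,"wy":0,"wz":0,"fingers":255},{"tx":-43,"ty":-11,"tz":0,"wx":0,"wy":0,"wz":0,"fingers":255},{"tx":-43,"ty":-11,"tz":0,"wx":0,"wy":0,"wz":0,"fingers":255},{"tx":-43,"ty":-11,"tz":0,"wx":0,"wy":0,"wz":0,"fingers":255}]' 80
python3 -m crank '[{"tx":-43,"ty":-11,"tz":0,"wx":0,"wy":0,"wz":0,"fingers":255},{"tx":-40,"ty":-11,"tz":0,"wx":0,"wy":0,"wz":0,"fingers":255},{"tx":-22,"ty":-7,"tz":0,"wx":0,"wy":0,"wz":0,"fingers":255},{"tx":0,"ty":0,"tz":0,"wx":0,"wy":0,"wz":6,"fingers":255},{"tx":0,"ty":0,"tz":0,"wx":0,"wy":0,"wz":6,"fingers":255},{"tx":0,"ty":0,"tz":0,"wx":0,"wy":0,"wz":6,"fingers":255},{"tx":0,"ty":0,"tz":0,"wx":0,"wy":0,"wz":5.5,"fingers":255},{"tx":0,"ty":0,"tz":0,"wx":0,"wy":0,"wz":0,"fingers":255},{"tx":0,"ty":0,"tz":0,"wx":0,"wy":0,"wz":0,"fingers":255},{"tx":0,"ty":0,"tz":0,"wx":0,"wy":0,"wz":0,"fingers":255}]' 80
python3 - <<'E'
from h import *
f=grab_frame("wrist"); P,ok=cloud(f); cv2.imwrite("pics/w2.png",f["pixels"][...,::-1])
g=f["pixels"].astype(int); near=np.hypot(P[...,0]-.518,P[...,1]+.217)<.13;Z=P[...,2]
for n,m in (("rim",near&(Z>.080)&(Z<.088)),("hooks",near&(Z>.098)&(Z<.112)),("plate",near&(Z>.001)&(Z<.008)&(g.min(-1)>130)),("cover",(Z>.19)&(Z<.24))):
    if (m&ok).sum()>5: rect(P,ok&m,n)
    if n=="cover": m=m&ok; print([ (np.round(P[m].mean(0),4), np.linalg.lstsq(np.c_[P[m][:,:2],np.ones(m.sum())],P[m][:,2],rcond=None)[0]) if m.sum()>10 else 0])
s=telemetry.observe(); print(s["eef_pos"],s["ee_rot"],s["force"],s["wrist_torque"])
E
```

```text
clock: 5.2
eef_pos: [0.5126, -0.2227, 0.3968]
ee_rot: [[-0.309, 0.951, 0.0], [0.951, 0.309, 0.0], [0.0, 0.0, -1.0]]
force: [0.2, 0.8, -1.6]
grip_width: 0.0166
gripper_force: 83.0
clock: 6.45
eef_pos: [0.5176, -0.3301, 0.3967]
ee_rot: [[0.095, 0.996, -0.0], [0.996, -0.095, 0.0], [0.0, -0.0, -1.0]]
force: [0.2, -0.0, -1.9]
grip_width: 0.0163
gripper_force: 83.0
rim 613 ctr [ 478.8 -210.5] size [77.9  5.4] long axis deg 85.0 z 0.08312306134595114 px [193   0  12  99 613]
hooks 77 ctr [ 515.1 -279.8] size [ 4.4 15.2] long axis deg 174.4 z 0.10200812082305431 px [239 128  18   5  77]
cover 25991 ctr [ 521.3 -307.1] size [110.5  90.7] long axis deg 84.5 z 0.21472739460830464 px [  166    99   184   190 25991]
[(array([ 0.5221, -0.2996,  0.2154]), array([-0.00104688, -0.007629  ,  0.21364317]))]
[ 0.51761229 -0.33012691  0.39668121] [[ 9.48391995e-02  9.95492605e-01 -1.95557987e-05]
 [ 9.95492597e-01 -9.48391962e-02  1.29274006e-04]
 [ 1.26836661e-04 -3.17278961e-05 -9.99999991e-01]] [-0.69080321  0.43051003 -2.30410925] [0.02115369 0.01140817 0.06899356]
```

View pics/w2.png

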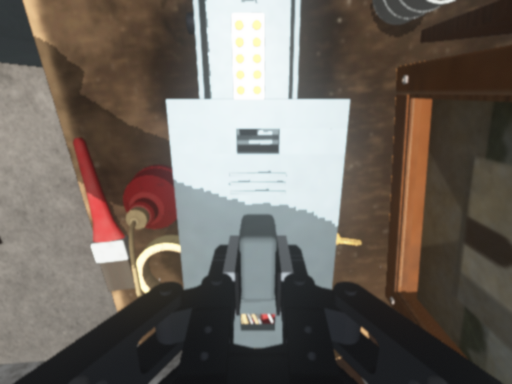

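The hook is already visible through the cover's window at (258,140), and the box lies behind at the top. I'll shift back 75 mm to see the whole far half of the box.

```bash
python3 -m crank '[{"tx":-20,"ty":0,"tz":0,"wx":0,"wy":0,"wz":0,"fingers":255},{"tx":-35,"ty":0,"tz":0,"wx":0,"wy":0,"wz":0,"fingers":255},{"tx":-35,"ty":0,"tz":0,"wx":0,"wy":0,"wz":0,"fingers":255},{"tx":0,"ty":0,"tz":0,"wx":0,"wy":0,"wz":0,"fingers":255},{"tx":0,"ty":0,"tz":0,"wx":0,"wy":0,"wz":0,"fingers":255},{"tx":0,"ty":0,"tz":0,"wx":0,"wy":0,"wz":0,"fingers":255},{"tx":0,"ty":0,"tz":0,"wx":0,"wy":0,"wz":0,"fingers":255},{"tx":0,"ty":0,"tz":0,"wx":0,"wy":0,"wz":0,"fingers":255},{"tx":0,"ty":0,"tz":0,"wx":0,"wy":0,"wz":0,"fingers":255},{"tx":0,"ty":0,"tz":0,"wx":0,"wy":0,"wz":0,"fingers":255}]' 80
python3 - <<'E'
from h import *
f=grab_frame("wrist"); P,ok=cloud(f); cv2.imwrite("pics/w3.png",f["pixels"][...,::-1])
near=np.hypot(P[...,0]-.518,P[...,1]+.217)<.13;Z=P[...,2]
s=telemetry.observe(); R=s["ee_rot"]; e=s["eef_pos"]
for n,m in (("rim",near&(Z>.080)&(Z<.089)),("hooks",near&(Z>.095)&(Z<.112)),("cover",(Z>.19)&(Z<.24))):
    m=m&ok
    if n!="hooks" and m.sum(): rect(P,m,n)
    q=(P[m]-e)@R*1000
    print(n,m.sum(),"tool xy min/max",np.percentile(q,[0.5,99.5],axis=0).round(1).tolist())
    if n=="hooks":
        k,l,st,c=cv2.connectedComponentsWithStats(m.astype(np.uint8))
        for i in range(1,k):
            if st[i,4]>20: w=(P[l==i]-e)@R*1000; print(st[i],w.min(0).round(1),w.max(0).round(1))
E
```

```text
clock: 7.75
eef_pos: [0.509, -0.4197, 0.3967]
ee_rot: [[0.096, 0.995, 0.0], [0.995, -0.096, -0.0], [-0.0, 0.0, -1.0]]
force: [0.4, -0.3, -0.9]
grip_width: 0.0162
gripper_force: 83.0
rim 1128 ctr [ 515.1 -280.6] size [30.6 90.2] long axis deg 174.6 z 0.08320741751429046 px [ 193    0  108   42 1128]
rim 1128 tool xy min/max [[124.0, -52.0, 311.6], [154.2, 37.5, 316.5]]
hooks 309 tool xy min/max [[135.4, -15.1, 290.2], [144.2, 0.4, 301.6]]
[236   7  21  16 309] [135.4 -15.3 290. ] [144.2   0.4 301.7]
cover 25972 ctr [ 512.9 -396.5] size [110.   90.6] long axis deg 84.5 z 0.2147106442531669 px [  166    99   184   190 25972]
cover 28039 tool xy min/max [[-102.7, -43.0, 158.4], [78.4, 188.2, 203.7]]
```

View pics/w3.png

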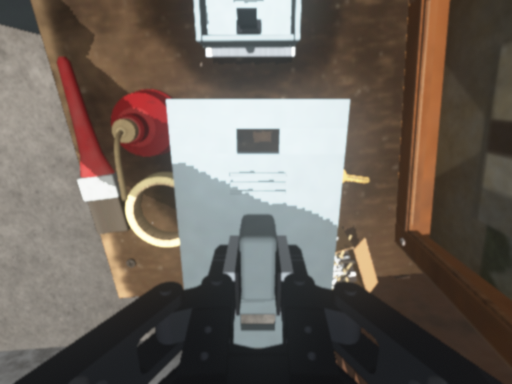

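The near end of the box is in view at (248,25), with its hook at (247,20). The relative offset from held cover to box is about tx +202, ty −9, with the axes aligned. I'm moving to just above the hooks.

```bash
python3 -m crank '[{"tx":25,"ty":-1,"tz":0,"wx":0,"wy":0,"wz":0,"fingers":255},{"tx":40,"ty":-2,"tz":0,"wx":0,"wy":0,"wz":0,"fingers":255},{"tx":45,"ty":-2,"tz":0,"wx":0,"wy":0,"wz":0,"fingers":255},{"tx":45,"ty":-2,"tz":0,"wx":0,"wy":0,"wz":0,"fingers":255},{"tx":35,"ty":-2,"tz":0,"wx":0,"wy":0,"wz":0,"fingers":255},{"tx":12,"ty":0,"tz":15,"wx":0,"wy":0,"wz":0,"fingers":255},{"tx":0,"ty":0,"tz":30,"wx":0,"wy":0,"wz":0,"fingers":255},{"tx":0,"ty":0,"tz":30,"wx":0,"wy":0,"wz":0,"fingers":255},{"tx":0,"ty":0,"tz":16,"wx":0,"wy":0,"wz":0,"fingers":255},{"tx":0,"ty":0,"tz":0,"wx":0,"wy":0,"wz":0,"fingers":255}]' 80
python3 - <<'E'
from h import *
f=grab_frame("wrist"); P,ok=cloud(f); g=f["pixels"]
s=telemetry.observe(); R=s["ee_rot"]; e=s["eef_pos"]; q=(P-e)@R*1000
cv2.imwrite("pics/w4.png",cv2.resize(g[80:300,150:360,::-1],None,fx=2.7,fy=2.7))
Z=P[...,2]; m=ok&(Z<e[2]-.1865)&(np.abs(q[...,0]-58)<14)&(np.abs(q[...,1])<14)
w=q[m]; print("through window",m.sum(),w.min(0),w.max(0))
h=m&(Z>.095)&(g.max(-1)<90); print("hook",h.sum(),q[h].min(0),q[h].max(0),Z[h].max())
f=grab_frame("side"); cv2.imwrite("pics/s4.png",f["pixels"][...,::-1]); print(s["force"],e, f["K"]@(f["R"]@np.array([.518,-.217,.1])+f["t"]))
E
```

```text
clock: 9.05
eef_pos: [0.5192, -0.2182, 0.3048]
ee_rot: [[0.096, 0.995, -0.002], [0.995, -0.096, 0.0], [0.0, -0.002, -1.0]]
force: [-0.2, 0.8, -0.5]
grip_width: 0.016
gripper_force: 83.0
through window 636 [ 44.09196725 -13.99073114 186.51840554] [ 63.57867469  13.75224572 261.30509546]Traceback (most recent call last):
  File "<stdin>", line 7, in <module>
    return umr_minimum(a, axis, None, out, keepdims, initial, where)
ValueError: zero-size array to reduction operation minimum which has no identity
```

View pics/w4.png

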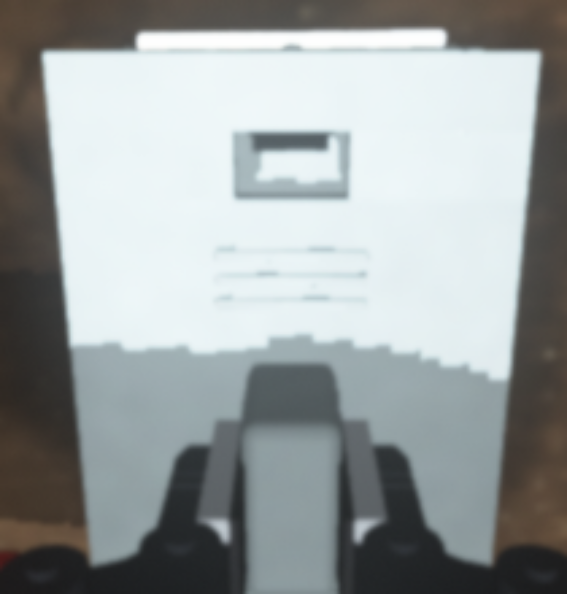

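Laterally the hook (crop x 252–328) is centred in the window (235–348). Now the long-direction check by ray casting.

```bash
python3 - <<'E'
from h import *
f=grab_frame("wrist"); s=telemetry.observe(); R=s["ee_rot"]; e=s["eef_pos"]; K,Rc,t=f["K"],f["R"],f["t"]
C=-Rc.T@t; print("cam tool",(C-e)@R*1000)
g=cv2.cvtColor(f["pixels"],cv2.COLOR_RGB2GRAY)
print(g[122:158,257].tolist()); print(g[134,232:284].tolist())
def ray(u,v,z):
    d=Rc.T@np.linalg.inv(K)@[u,v,1]; return ((C+d*(z-C[2])/d[2]-e)@R*1000).round(1)[:2]
for n,u,v,z in (("hook inner",257,135.5,.106),("hook in z.1",257,135.5,.100),("win far bot",257,128.5,.117),("win far top",257,128.5,.123),("win near top",257,153.5,.123),("hookL",243.5,133,.104),("hookR",271.5,133,.104),("winL",237,135,.123),("winR",279,135,.123),("cov end",257,98.5,.123)): print(n,ray(u,v,z))
f=grab_frame("side"); p=f["K"]@(f["R"]@np.array([.518,-.217,.1])+f["t"]); p=(p/p[2]).astype(int); print(p)
y0=max(p[1]-75,0);x0=max(p[0]-100,0)
cv2.imwrite("pics/s4.png",cv2.resize(f["pixels"][y0:y0+150,x0:x0+200,::-1],None,fx=3.5,fy=3.5))
E
```

```text
cam tool [81.69645174  1.38615832 31.78008916]
[244, 244, 244, 244, 243, 237, 205, 141, 101, 93, 94, 100, 128, 184, 226, 240, 242, 243, 242, 242, 242, 242, 241, 236, 228, 211, 190, 180, 172, 158, 150, 181, 222, 237, 242, 242]
[244, 244, 243, 235, 203, 180, 180, 182, 181, 175, 155, 129, 113, 114, 122, 128, 129, 129, 129, 128, 128, 129, 129, 129, 129, 128, 129, 128, 128, 128, 128, 128, 127, 123, 117, 113, 117, 134, 180, 226, 238, 233, 208, 183, 176, 173, 174, 201, 233, 243, 244, 244]
hook inner [58.2  0.9]
hook in z.1 [57.4  0.9]
win far bot [63.4  1. ]
win far top [64.1  1. ]
win near top [51.3  1. ]
hookL [59.4 -6.8]
hookR [59.4  9.3]
winL [60.9 -9.2]
winR [60.9 12.2]
cov end [78.6  1. ]
[253 149   1]
```

View pics/s4.png

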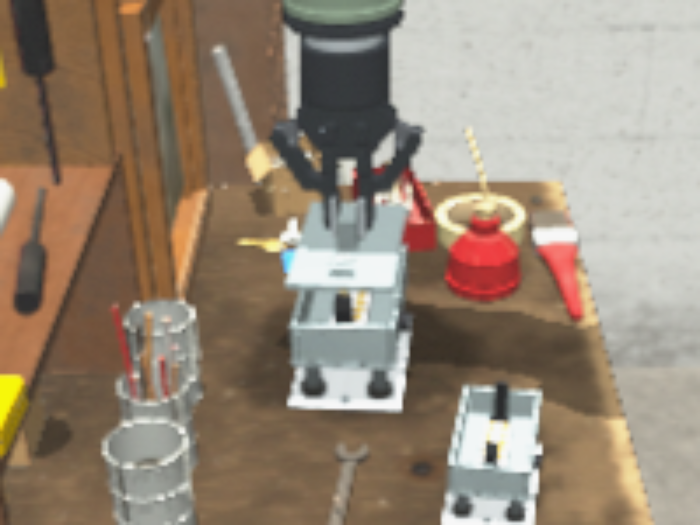

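The cover stands centred over the box: hook y span −6.8..9.3 against window −9.2..12.2, and hook inner face about 58.5 mm. Lowering until it touches.

```bash
python3 -m crank '[{"tx":0,"ty":0,"tz":4,"wx":0,"wy":0,"wz":0,"fingers":255},{"tx":0,"ty":0,"tz":5,"wx":0,"wy":0,"wz":0,"fingers":255},{"tx":0,"ty":0,"tz":5,"wx":0,"wy":0,"wz":0,"fingers":255},{"tx":0,"ty":0,"tz":3,"wx":0,"wy":0,"wz":0,"fingers":255},{"tx":0,"ty":0,"tz":2,"wx":0,"wy":0,"wz":0,"fingers":255},{"tx":0,"ty":0,"tz":2,"wx":0,"wy":0,"wz":0,"fingers":255},{"tx":0,"ty":0,"tz":2,"wx":0,"wy":0,"wz":0,"fingers":255},{"tx":0,"ty":0,"tz":2,"wx":0,"wy":0,"wz":0,"fingers":255},{"tx":0,"ty":0,"tz":0,"wx":0,"wy":0,"wz":0,"fingers":255},{"tx":0,"ty":0,"tz":0,"wx":0,"wy":0,"wz":0,"fingers":255}]'
```

```text
clock: 10.45
eef_pos: [0.5195, -0.2179, 0.2809]
ee_rot: [[0.096, 0.995, 0.0], [0.995, -0.096, -0.0], [-0.0, 0.0, -1.0]]
force: [0.4, -0.8, 3.7]
grip_width: 0.0161
gripper_force: 83.7
```

Contact as expected: about 5.6 N, roughly 4 mm sunk. Continuing in bounded steps.

```bash
python3 -m crank '[{"tx":0,"ty":0,"tz":2,"wx":0,"wy":0,"wz":0,"fingers":255},{"tx":0,"ty":0,"tz":2,"wx":0,"wy":0,"wz":0,"fingers":255},{"tx":0,"ty":0,"tz":2,"wx":0,"wy":0,"wz":0,"fingers":255},{"tx":0,"ty":0,"tz":2,"wx":0,"wy":0,"wz":0,"fingers":255},{"tx":0,"ty":0,"tz":1,"wx":0,"wy":0,"wz":0,"fingers":255},{"tx":0,"ty":0,"tz":1,"wx":0,"wy":0,"wz":0,"fingers":255},{"tx":0,"ty":0,"tz":1,"wx":0,"wy":0,"wz":0,"fingers":255},{"tx":0,"ty":0,"tz":0,"wx":0,"wy":0,"wz":0,"fingers":255},{"tx":0,"ty":0,"tz":0,"wx":0,"wy":0,"wz":0,"fingers":255},{"tx":0,"ty":0,"tz":0,"wx":0,"wy":0,"wz":0,"fingers":255}]'
```

```text
clock: 11.7
eef_pos: [0.5197, -0.2179, 0.2703]
ee_rot: [[0.096, 0.995, 0.001], [0.995, -0.096, -0.0], [-0.0, 0.001, -1.0]]
force: [-1.0, -0.1, 12.5]
grip_width: 0.0164
gripper_force: 84.8
```

```bash
python3 -m crank '[{"tx":0,"ty":0,"tz":1,"wx":0,"wy":0,"wz":0,"fingers":255},{"tx":0,"ty":0,"tz":0,"wx":0,"wy":0,"wz":0,"fingers":255},{"tx":0,"ty":0,"tz":1,"wx":0,"wy":0,"wz":0,"fingers":255},{"tx":0,"ty":0,"tz":0,"wx":0,"wy":0,"wz":0,"fingers":255},{"tx":0,"ty":0,"tz":1,"wx":0,"wy":0,"wz":0,"fingers":255},{"tx":0,"ty":0,"tz":0,"wx":0,"wy":0,"wz":0,"fingers":255},{"tx":0,"ty":0,"tz":1,"wx":0,"wy":0,"wz":0,"fingers":255},{"tx":0,"ty":0,"tz":0,"wx":0,"wy":0,"wz":0,"fingers":255},{"tx":0,"ty":0,"tz":0,"wx":0,"wy":0,"wz":0,"fingers":255},{"tx":0,"ty":0,"tz":0,"wx":0,"wy":0,"wz":0,"fingers":255}]'
```

```text
clock: 12.95
eef_pos: [0.5197, -0.2179, 0.2665]
ee_rot: [[0.096, 0.995, 0.001], [0.995, -0.096, -0.0], [-0.0, 0.001, -1.0]]
force: [-1.7, 0.1, 16.0]
grip_width: 0.0164
gripper_force: 85.4
```

```bash
python3 -m crank '[{"tx":0,"ty":0,"tz":1,"wx":0,"wy":0,"wz":0,"fingers":255},{"tx":0,"ty":0,"tz":0,"wx":0,"wy":0,"wz":0,"fingers":255},{"tx":0,"ty":0,"tz":1,"wx":0,"wy":0,"wz":0,"fingers":255},{"tx":0,"ty":0,"tz":0,"wx":0,"wy":0,"wz":0,"fingers":255},{"tx":0,"ty":0,"tz":1,"wx":0,"wy":0,"wz":0,"fingers":255},{"tx":0,"ty":0,"tz":0,"wx":0,"wy":0,"wz":0,"fingers":255},{"tx":0,"ty":0,"tz":0,"wx":0,"wy":0,"wz":0,"fingers":255},{"tx":0,"ty":0,"tz":0,"wx":0,"wy":0,"wz":0,"fingers":255},{"tx":0,"ty":0,"tz":0,"wx":0,"wy":0,"wz":0,"fingers":255},{"tx":0,"ty":0,"tz":0,"wx":0,"wy":0,"wz":0,"fingers":255}]'
```

```text
clock: 14.2
eef_pos: [0.5197, -0.218, 0.2636]
ee_rot: [[0.096, 0.995, 0.001], [0.995, -0.096, -0.0], [-0.0, 0.001, -1.0]]
force: [-1.7, -0.1, 19.1]
grip_width: 0.0166
gripper_force: 85.8
```

```bash
python3 -c "
from cell import telemetry
s=telemetry.observe();print(s['force'],s['wrist_torque'],s['eef_pos'])"
```

```text
[-1.7085505  -0.12520542 19.09281861] [-0.0539647   0.59304088  0.03718774] [ 0.51971615 -0.21796832  0.26362742]
```

```bash
python3 -m crank '[{"tx":0,"ty":0,"tz":1,"wx":0,"wy":0,"wz":0,"fingers":255},{"tx":0,"ty":0,"tz":0,"wx":0,"wy":0,"wz":0,"fingers":255},{"tx":0,"ty":0,"tz":0,"wx":0,"wy":0,"wz":0,"fingers":255},{"tx":0,"ty":0,"tz":1,"wx":0,"wy":0,"wz":0,"fingers":255},{"tx":0,"ty":0,"tz":0,"wx":0,"wy":0,"wz":0,"fingers":255},{"tx":0,"ty":0,"tz":0,"wx":0,"wy":0,"wz":0,"fingers":255},{"tx":0,"ty":0,"tz":0,"wx":0,"wy":0,"wz":0,"fingers":255},{"tx":0,"ty":0,"tz":0,"wx":0,"wy":0,"wz":0,"fingers":255},{"tx":0,"ty":0,"tz":0,"wx":0,"wy":0,"wz":0,"fingers":255},{"tx":0,"ty":0,"tz":0,"wx":0,"wy":0,"wz":0,"fingers":255}]'
python3 -c "
from h import *
f=grab_frame('wrist');P,ok=cloud(f);s=telemetry.observe();e=s['eef_pos'];R=s['ee_rot'];q=(P-e)@R*1000
m=ok&(abs(q[...,0]-50)<28)&(abs(q[...,1])<40)&(abs(q[...,2]-182)<8)&~((abs(q[...,0]-57.5)<9)&(abs(q[...,1])<14))
m&=q[...,0]>30
print(m.sum(),np.median(q[m][:,2]),np.median(P[m][:,2]),s['force'],s['wrist_torque'])"
```

```text
clock: 15.45
eef_pos: [0.5197, -0.218, 0.2617]
ee_rot: [[0.096, 0.995, 0.002], [0.995, -0.096, -0.0], [-0.0, 0.002, -1.0]]
force: [-2.7, 0.4, 21.3]
grip_width: 0.0159
gripper_force: 86.1
12522 181.91773781340618 0.0797923772865858 [-2.62456604 -0.2645387  21.87237032] [0.02503357 0.62848333 0.05491088]
```

At about 23.5 N in the middle there is no click, and more would get near the stop. I'll back off, release, and press the ends one at a time with closed fingers.

```bash
python3 -m crank '[{"tx":0,"ty":0,"tz":-5,"wx":0,"wy":0,"wz":0,"fingers":255},{"tx":0,"ty":0,"tz":-5,"wx":0,"wy":0,"wz":0,"fingers":255},{"tx":0,"ty":0,"tz":-5,"wx":0,"wy":0,"wz":0,"fingers":255},{"tx":0,"ty":0,"tz":-4,"wx":0,"wy":0,"wz":0,"fingers":255},{"tx":0,"ty":0,"tz":0,"wx":0,"wy":0,"wz":0,"fingers":120},{"tx":0,"ty":0,"tz":0,"wx":0,"wy":0,"wz":0,"fingers":120},{"tx":0,"ty":0,"tz":0,"wx":0,"wy":0,"wz":0,"fingers":120},{"tx":0,"ty":0,"tz":0,"wx":0,"wy":0,"wz":0,"fingers":120},{"tx":0,"ty":0,"tz":-5,"wx":0,"wy":0,"wz":0,"fingers":120},{"tx":0,"ty":0,"tz":-20,"wx":0,"wy":0,"wz":0,"fingers":120}]'
python3 -m crank '[{"tx":0,"ty":0,"tz":-30,"wx":0,"wy":0,"wz":0,"fingers":120},{"tx":0,"ty":0,"tz":-20,"wx":0,"wy":0,"wz":0,"fingers":255},{"tx":-30,"ty":0,"tz":0,"wx":0,"wy":0,"wz":0,"fingers":255},{"tx":-30,"ty":0,"tz":0,"wx":0,"wy":0,"wz":0,"fingers":255},{"tx":-30,"ty":0,"tz":0,"wx":0,"wy":0,"wz":0,"fingers":255},{"tx":0,"ty":0,"tz":0,"wx":0,"wy":0,"wz":0,"fingers":255},{"tx":0,"ty":0,"tz":0,"wx":0,"wy":0,"wz":0,"fingers":255},{"tx":0,"ty":0,"tz":0,"wx":0,"wy":0,"wz":0,"fingers":255},{"tx":0,"ty":0,"tz":0,"wx":0,"wy":0,"wz":0,"fingers":255},{"tx":0,"ty":0,"tz":0,"wx":0,"wy":0,"wz":0,"fingers":255}]'
cat > chk.py <<'E'
from h import *
f=grab_frame("wrist"); P,ok=cloud(f);Z=P[...,2]; g=f["pixels"]
cv2.imwrite("pics/w5.png",g[...,::-1])
near=np.hypot(P[...,0]-.5195,P[...,1]+.218)<.1
m=ok&near&(Z>.085)&(Z<.112)&(g.min(-1)>100); rect(P,m,"cover")
q=P[m]-[.5195,-.218,0]; print("plane",np.linalg.lstsq(np.c_[q[:,:2],np.ones(len(q))],q[:,2],rcond=None)[0])
m=ok&near&(Z>.118)&(Z<.145);rect(P,m,"rib")
m=ok&near&(Z>.07)&(g.max(-1)<85)
k,l,st,c=cv2.connectedComponentsWithStats(m.astype(np.uint8))
for i in range(1,k):
    if st[i,4]>15: w=P[l==i]; print("dark",st[i],w.mean(0).round(4),w[:,2].max())
s=telemetry.observe(); print(s["eef_pos"],s["force"],s["clock"],s["grip_width"])
E
python3 chk.py
```

```text
clock: 16.75
eef_pos: [0.5192, -0.2177, 0.3045]
ee_rot: [[0.096, 0.995, -0.002], [0.995, -0.096, 0.001], [0.0, -0.002, -1.0]]
force: [0.3, -0.3, 0.5]
grip_width: 0.045
gripper_force: 0.0
clock: 18.0
eef_pos: [0.5109, -0.3071, 0.3547]
ee_rot: [[0.095, 0.995, 0.0], [0.995, -0.095, 0.0], [0.0, 0.0, -1.0]]
force: [-0.4, 0.2, -0.3]
grip_width: 0.0005
gripper_force: 0.0
cover 20984 ctr [ 520.  -231.8] size [126.6  90.4] long axis deg 84.5 z 0.10202647701081849 px [  189     0   138   185 20984]
plane [-0.00394295 -0.00775361  0.10195641]
rib 1823 ctr [ 521.5 -217.3] size [35.8 18.7] long axis deg 84.7 z 0.13166437891682492 px [ 243   45   31   63 1823]
dark [249 154  18   6 100] [ 0.5158 -0.2755  0.0874] 0.1046295613403941
dark [249 163  18   3  50] [ 0.5153 -0.2786  0.1008] 0.10357313827571815
dark [   16   235   482   149 30941] [ 0.5135 -0.2965  0.2504] 0.2749689999591305
[ 0.51088651 -0.3071731   0.35474392] [ 1.10714736 -0.43365252  0.17515003] 18.05 -0.0002056155350538071
```

View pics/w5.png

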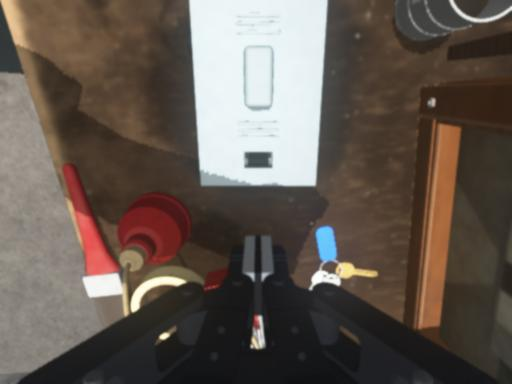

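The cover lies level on the hooks (rib at (258,77), near window at (258,160)), about 12 mm above the rim. Now I press the near (−y) end at 35 mm from the middle.

```bash
python3 -m crank '[{"tx":28,"ty":0,"tz":15,"wx":0,"wy":0,"wz":0,"fingers":255},{"tx":27,"ty":0,"tz":20,"wx":0,"wy":0,"wz":0,"fingers":255},{"tx":0,"ty":0,"tz":20,"wx":0,"wy":0,"wz":0,"fingers":255},{"tx":0,"ty":0,"tz":15,"wx":0,"wy":0,"wz":0,"fingers":255},{"tx":0,"ty":0,"tz":4,"wx":0,"wy":0,"wz":0,"fingers":255},{"tx":0,"ty":0,"tz":3,"wx":0,"wy":0,"wz":0,"fingers":255},{"tx":0,"ty":0,"tz":3,"wx":0,"wy":0,"wz":0,"fingers":255},{"tx":0,"ty":0,"tz":3,"wx":0,"wy":0,"wz":0,"fingers":255},{"tx":0,"ty":0,"tz":0,"wx":0,"wy":0,"wz":0,"fingers":255},{"tx":0,"ty":0,"tz":0,"wx":0,"wy":0,"wz":0,"fingers":255}]'
```

```text
clock: 19.3
eef_pos: [0.5162, -0.2528, 0.272]
ee_rot: [[0.096, 0.995, 0.001], [0.995, -0.096, -0.0], [-0.0, 0.001, -1.0]]
force: [0.2, -2.0, 4.8]
grip_width: 0.0
gripper_force: 2.4
```

```bash
python3 -m crank '[{"tx":0,"ty":0,"tz":1,"wx":0,"wy":0,"wz":0,"fingers":255},{"tx":0,"ty":0,"tz":1,"wx":0,"wy":0,"wz":0,"fingers":255},{"tx":0,"ty":0,"tz":1,"wx":0,"wy":0,"wz":0,"fingers":255},{"tx":0,"ty":0,"tz":1,"wx":0,"wy":0,"wz":0,"fingers":255},{"tx":0,"ty":0,"tz":1,"wx":0,"wy":0,"wz":0,"fingers":255},{"tx":0,"ty":0,"tz":1,"wx":0,"wy":0,"wz":0,"fingers":255},{"tx":0,"ty":0,"tz":1,"wx":0,"wy":0,"wz":0,"fingers":255},{"tx":0,"ty":0,"tz":0,"wx":0,"wy":0,"wz":0,"fingers":255},{"tx":0,"ty":0,"tz":0,"wx":0,"wy":0,"wz":0,"fingers":255},{"tx":0,"ty":0,"tz":0,"wx":0,"wy":0,"wz":0,"fingers":255}]'
```

```text
clock: 20.55
eef_pos: [0.5162, -0.253, 0.2653]
ee_rot: [[0.096, 0.995, 0.001], [0.995, -0.096, -0.001], [-0.001, 0.001, -1.0]]
force: [-0.1, -3.2, 10.8]
grip_width: 0.0001
gripper_force: 5.1
```

```bash
python3 -m crank '[{"tx":0,"ty":0,"tz":1,"wx":0,"wy":0,"wz":0,"fingers":255},{"tx":0,"ty":0,"tz":1,"wx":0,"wy":0,"wz":0,"fingers":255},{"tx":0,"ty":0,"tz":1,"wx":0,"wy":0,"wz":0,"fingers":255},{"tx":0,"ty":0,"tz":1,"wx":0,"wy":0,"wz":0,"fingers":255},{"tx":0,"ty":0,"tz":1,"wx":0,"wy":0,"wz":0,"fingers":255},{"tx":0,"ty":0,"tz":1,"wx":0,"wy":0,"wz":0,"fingers":255},{"tx":0,"ty":0,"tz":0,"wx":0,"wy":0,"wz":0,"fingers":255},{"tx":0,"ty":0,"tz":0,"wx":0,"wy":0,"wz":0,"fingers":255},{"tx":0,"ty":0,"tz":0,"wx":0,"wy":0,"wz":0,"fingers":255},{"tx":0,"ty":0,"tz":0,"wx":0,"wy":0,"wz":0,"fingers":255}]'
```

```text
clock: 21.8
eef_pos: [0.5163, -0.253, 0.2596]
ee_rot: [[0.096, 0.995, 0.001], [0.995, -0.096, -0.001], [-0.001, 0.001, -1.0]]
force: [-1.8, -2.6, 15.2]
grip_width: -0.0
gripper_force: 7.7
```

```bash
python3 -m crank '[{"tx":0,"ty":0,"tz":1,"wx":0,"wy":0,"wz":0,"fingers":255},{"tx":0,"ty":0,"tz":0,"wx":0,"wy":0,"wz":0,"fingers":255},{"tx":0,"ty":0,"tz":1,"wx":0,"wy":0,"wz":0,"fingers":255},{"tx":0,"ty":0,"tz":0,"wx":0,"wy":0,"wz":0,"fingers":255},{"tx":0,"ty":0,"tz":1,"wx":0,"wy":0,"wz":0,"fingers":255},{"tx":0,"ty":0,"tz":0,"wx":0,"wy":0,"wz":0,"fingers":255},{"tx":0,"ty":0,"tz":0,"wx":0,"wy":0,"wz":0,"fingers":255},{"tx":0,"ty":0,"tz":0,"wx":0,"wy":0,"wz":0,"fingers":255},{"tx":0,"ty":0,"tz":0,"wx":0,"wy":0,"wz":0,"fingers":255},{"tx":0,"ty":0,"tz":0,"wx":0,"wy":0,"wz":0,"fingers":255}]'
```

```text
clock: 23.05
eef_pos: [0.5164, -0.2525, 0.2563]
ee_rot: [[0.096, 0.995, 0.001], [0.995, -0.096, 0.0], [0.0, 0.001, -1.0]]
force: [-0.3, 1.3, 12.3]
grip_width: 0.0003
gripper_force: 5.9
```

The force fell from about 17 to 12 N, so the near end has clicked. Now over the rib to the far end.

```bash
python3 -m crank '[{"tx":0,"ty":0,"tz":-10,"wx":0,"wy":0,"wz":0,"fingers":255},{"tx":0,"ty":0,"tz":-35,"wx":0,"wy":0,"wz":0,"fingers":255},{"tx":0,"ty":0,"tz":-35,"wx":0,"wy":0,"wz":0,"fingers":255},{"tx":23,"ty":0,"tz":0,"wx":0,"wy":0,"wz":0,"fingers":255},{"tx":24,"ty":0,"tz":0,"wx":0,"wy":0,"wz":0,"fingers":255},{"tx":23,"ty":0,"tz":0,"wx":0,"wy":0,"wz":0,"fingers":255},{"tx":0,"ty":0,"tz":25,"wx":0,"wy":0,"wz":0,"fingers":255},{"tx":0,"ty":0,"tz":20,"wx":0,"wy":0,"wz":0,"fingers":255},{"tx":0,"ty":0,"tz":8,"wx":0,"wy":0,"wz":0,"fingers":255},{"tx":0,"ty":0,"tz":0,"wx":0,"wy":0,"wz":0,"fingers":255}]'
python3 -m crank '[{"tx":0,"ty":0,"tz":3,"wx":0,"wy":0,"wz":0,"fingers":255},{"tx":0,"ty":0,"tz":3,"wx":0,"wy":0,"wz":0,"fingers":255},{"tx":0,"ty":0,"tz":3,"wx":0,"wy":0,"wz":0,"fingers":255},{"tx":0,"ty":0,"tz":2,"wx":0,"wy":0,"wz":0,"fingers":255},{"tx":0,"ty":0,"tz":2,"wx":0,"wy":0,"wz":0,"fingers":255},{"tx":0,"ty":0,"tz":0,"wx":0,"wy":0,"wz":0,"fingers":255},{"tx":0,"ty":0,"tz":0,"wx":0,"wy":0,"wz":0,"fingers":255},{"tx":0,"ty":0,"tz":0,"wx":0,"wy":0,"wz":0,"fingers":255},{"tx":0,"ty":0,"tz":0,"wx":0,"wy":0,"wz":0,"fingers":255},{"tx":0,"ty":0,"tz":0,"wx":0,"wy":0,"wz":0,"fingers":255}]'
```

```text
clock: 24.3
eef_pos: [0.5227, -0.183, 0.2826]
ee_rot: [[0.096, 0.995, -0.001], [0.995, -0.096, 0.0], [0.0, -0.001, -1.0]]
force: [0.4, -0.3, 0.3]
grip_width: -0.0
gripper_force: 0.0
clock: 25.55
eef_pos: [0.5228, -0.183, 0.2697]
ee_rot: [[0.096, 0.995, 0.0], [0.995, -0.096, -0.0], [-0.0, 0.0, -1.0]]
force: [0.2, -0.2, 3.5]
grip_width: -0.0004
gripper_force: 1.7
```

```bash
python3 -m crank '[{"tx":0,"ty":0,"tz":1,"wx":0,"wy":0,"wz":0,"fingers":255},{"tx":0,"ty":0,"tz":1,"wx":0,"wy":0,"wz":0,"fingers":255},{"tx":0,"ty":0,"tz":1,"wx":0,"wy":0,"wz":0,"fingers":255},{"tx":0,"ty":0,"tz":1,"wx":0,"wy":0,"wz":0,"fingers":255},{"tx":0,"ty":0,"tz":1,"wx":0,"wy":0,"wz":0,"fingers":255},{"tx":0,"ty":0,"tz":1,"wx":0,"wy":0,"wz":0,"fingers":255},{"tx":0,"ty":0,"tz":1,"wx":0,"wy":0,"wz":0,"fingers":255},{"tx":0,"ty":0,"tz":0,"wx":0,"wy":0,"wz":0,"fingers":255},{"tx":0,"ty":0,"tz":0,"wx":0,"wy":0,"wz":0,"fingers":255},{"tx":0,"ty":0,"tz":0,"wx":0,"wy":0,"wz":0,"fingers":255}]'
```

```text
clock: 26.8
eef_pos: [0.5227, -0.183, 0.2627]
ee_rot: [[0.096, 0.995, -0.0], [0.995, -0.096, 0.0], [0.0, -0.0, -1.0]]
force: [-1.4, -0.2, 1.9]
grip_width: 0.0001
gripper_force: 1.3
```

The force dropped to 1.9 N with the tip at 89.7 mm, which is flush height (90). I'll press a little further to seat it, then lift off and check.

```bash
python3 -m crank '[{"tx":0,"ty":0,"tz":2,"wx":0,"wy":0,"wz":0,"fingers":255},{"tx":0,"ty":0,"tz":2,"wx":0,"wy":0,"wz":0,"fingers":255},{"tx":0,"ty":0,"tz":2,"wx":0,"wy":0,"wz":0,"fingers":255},{"tx":0,"ty":0,"tz":2,"wx":0,"wy":0,"wz":0,"fingers":255},{"tx":0,"ty":0,"tz":0,"wx":0,"wy":0,"wz":0,"fingers":255},{"tx":0,"ty":0,"tz":-8,"wx":0,"wy":0,"wz":0,"fingers":255},{"tx":0,"ty":0,"tz":-30,"wx":0,"wy":0,"wz":0,"fingers":255},{"tx":0,"ty":0,"tz":-45,"wx":0,"wy":0,"wz":0,"fingers":255},{"tx":-45,"ty":0,"tz":-10,"wx":0,"wy":0,"wz":0,"fingers":255},{"tx":-45,"ty":0,"tz":0,"wx":0,"wy":0,"wz":0,"fingers":255}]'
python3 -m crank '[{"tx":-40,"ty":0,"tz":-10,"wx":0,"wy":0,"wz":0,"fingers":255},{"tx":-20,"ty":0,"tz":-20,"wx":0,"wy":0,"wz":0,"fingers":255},{"tx":0,"ty":0,"tz":-20,"wx":0,"wy":0,"wz":0,"fingers":255},{"tx":0,"ty":0,"tz":0,"wx":0,"wy":0,"wz":0,"fingers":255},{"tx":0,"ty":0,"tz":0,"wx":0,"wy":0,"wz":0,"fingers":255},{"tx":0,"ty":0,"tz":0,"wx":0,"wy":0,"wz":0,"fingers":255},{"tx":0,"ty":0,"tz":0,"wx":0,"wy":0,"wz":0,"fingers":255},{"tx":0,"ty":0,"tz":0,"wx":0,"wy":0,"wz":0,"fingers":255},{"tx":0,"ty":0,"tz":0,"wx":0,"wy":0,"wz":0,"fingers":255},{"tx":0,"ty":0,"tz":0,"wx":0,"wy":0,"wz":0,"fingers":255}]'
sed -i 's/>.085)/>.075)/;s/.118/.105/' chk.py; python3 chk.py
```

```text
clock: 28.05
eef_pos: [0.5144, -0.2734, 0.3491]
ee_rot: [[0.095, 0.996, 0.002], [0.996, -0.095, -0.001], [-0.001, 0.003, -1.0]]
force: [1.1, 0.2, -1.1]
grip_width: -0.0001
gripper_force: 0.0
clock: 29.3
eef_pos: [0.5084, -0.3323, 0.3977]
ee_rot: [[0.096, 0.995, 0.0], [0.995, -0.096, -0.0], [-0.0, 0.0, -1.0]]
force: [0.2, 0.1, 0.1]
grip_width: 0.0001
gripper_force: 0.0
cover 12973 ctr [ 519.4 -237.5] size [115.5  90.2] long axis deg 84.6 z 0.08949205633113991 px [  203     0   111   142 12973]
plane [0.00078181 0.00057406 0.08954493]
rib 1226 ctr [ 521.2 -217.4] size [36.1 18.3] long axis deg 83.5 z 0.11912678740292362 px [ 246   19   25   53 1226]
dark [251 120  15   3  39] [ 0.5153 -0.2765  0.0864] 0.10654001087954793
dark [250 125  16   5  75] [ 0.5153 -0.2806  0.1002] 0.10496027063274606
dark [ 177  306   70   78 3389] [ 0.5006 -0.3147  0.3042] 0.31798144614201196
dark [ 269  306   70   78 3170] [ 0.5223 -0.3167  0.3044] 0.31787814207075665
[ 0.50838645 -0.33228722  0.39767982] [ 0.34688553  0.65901093 -0.02836433] 29.35 7.766844421370402e-06
```

View pics/w5.png

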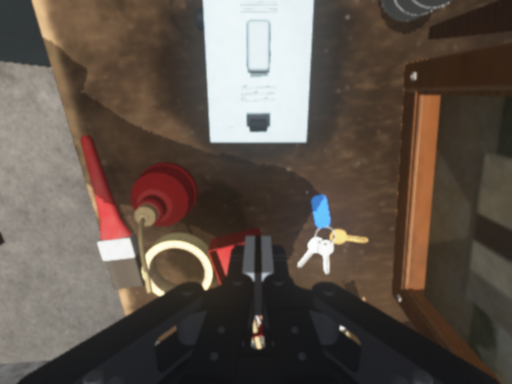

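The cover top is level at 89.5 mm (flush would be 90 mm, slope under 0.001), and the barb shows through the near window at (258,122). The gripper is clear, so I'm handing in.

```bash
python3 -c "
from cell import env
print(env.close_job())"
```

```text
the job is handed in; nothing more can be done
None
```

The cover is on the large terminal box, lying flush and level to within about 0.5 mm by the wrist camera. The wrist force fell sharply at each end as its hook passed, the gripper is clear, and the job was handed in at about 29 s; the hand-in returned no verdict.

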